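Index the nest wheel and swing the hold-down over the sensor

TASK

On the small inspection fixture, push one of the spokes with a fingertip to turn the four-spoke wheel until the nest that holds the sensor stands centred at the station, in line between the wheel's hub and the clamp post. Then push the swing arm on that post round over the sensor until it meets its stop. Only push, gently: do not grip or lift the wheel or the arm, leave the arm open until the sensor is in place, and leave the jar, the steel block and the screwdriver as they are.

Things in the scene. Friction and masses are not known exactly. Their poses are not given: they have to be found in the camera images.
- fixture: Inspection fixture, fixed to the bench at a varying place and yaw. Origin on the bench under the wheel's axis, z up. Grey round foot, radius 66 mm, 10 mm high, with a 40 mm wide, 10 mm high tongue running along the fixture's -y to the clamp post (centre 148 mm from the wheel's axis, radius 15 mm, 49 mm high).
- hub (a point): Point on the wheel's upright axis, 40 mm above the bench. The sleeve and pin at the hub reach up to 54 mm.
- station (a point): The station: fixed point 55 mm from the wheel's axis along the fixture's -y, 43 mm above the bench, where the centre of the sensor's top must come.
- wheel (a joint): Angle of the four-spoke wheel in rad: 0 with the sensor at the station (the same again at every whole turn, 6.283), growing anticlockwise seen from above. It starts anywhere from 0.8 to 5.4 and may be turned either way. Friction about 0.15 N m: it stays where it is left, without coasting.
- spoke (a point): Point on top of the sensor's own spoke, 92 mm from the axis. Four equal aluminium spokes 90 degrees apart, 12 mm wide, 20 to 34 mm above the bench, end 119 mm from the axis in a black stud (radius 7 mm, centre 112 mm out, 18 to 36 mm high). The bare part, 78 to 105 mm out, can be pushed sideways; below it is only the bench, except over the tongue.
- sensor_top (a point): Centre of the top of the sensor in its nest (light grey disc, 38 mm wide, fixed in the nest, top 43 mm above the bench, 55 mm from the wheel's axis). It turns with the wheel. Each spoke carries such a black round nest (radius 22.5 mm, centre 55 mm out, 20 to 38 mm above the bench); the other three are empty.
- spindle (a joint): How far the wheel is lifted on its pin, m; 0 = seated. The wheel is loose on the pin (0.7 kg) and could be lifted by 20 mm, which must not happen.
- clamp (a joint): Angle of the steel swing arm in rad: 0 = fully open (the arm points along the fixture's -x from the post), 1.571 = at its stop, pad over the station (the arm points from the post towards the hub). It grows clockwise seen from above; starts between 0 and 0.4; friction about 0.12 N m, stays where it is left.
- clamp_pivot (a point): Point on the upright axis of the swing arm, on the clamp post, 62 mm above the bench (mid-height of the arm).
- clamp_pad (a point): Underside of the round pad at the free end of the swing arm, 93 mm from its pivot, 45 mm above the bench (passes 2 mm above the sensor). The arm is a bar 14 mm wide, from 50 to 74 mm above the bench, with a 22 mm round pad post (top 76 mm) at its end and a 28 mm round boss (top 76 mm) at the pivot.
- gauge_block: Steel block with a small hole on top, 30x45x31 mm, loose, beyond the fixture; origin under its centre. Not to be moved.
- jar_dark: Dark screw-cap jar, 48 mm wide, 70 mm tall, loose, near the clamp post on its far side; origin under its centre. Not to be moved.
- driver_small: Small green-handled screwdriver, 137x22x23 mm, loose on the bench to the right of the clamp post, roughly along the fixture's x; origin under its centre. Not to be moved.

How it is judged:
On the way, in this order (a step that is already met when the one before it is completed fails the run):
1. the sensor stands at the station (centre within 6 mm) while the swing arm is still open (less than 0.7 rad) (horizontal distance between sensor_top and station below 0.006 m and value of joint clamp below 0.7 rad), for 0.3 s.
2. the swing arm is at its stop over the sensor (horizontal distance between sensor_top and station below 0.006 m and value of joint clamp above 1.45 rad), for 0.2 s.
At the end, for the whole second after the job is handed in: The sensor's centre is within 6 mm of the station, the swing arm is within 0.12 rad of its stop over it, the wheel is seated on its pin (within 3 mm) and at rest (all of step 2 and value of joint spindle below 0.003 m and velocity of joint wheel between -0.05 and 0.05 rad/s); the robot touches nothing.
It fails at once if the wheel is lifted on its pin by more than 6 mm (value of joint spindle above 0.006 m).
It fails at once if the fingers load the fixture with more than 45 N (gripped or rammed instead of pushed) (contact force between the fingers and fixture above 45 N).
It fails at once if the steel block is moved by more than 20 mm (distance of gauge_block from where it was at the start of the episode above 0.02 m).
It fails at once if the jar is moved by more than 20 mm (distance of jar_dark from where it was at the start of the episode above 0.02 m).
It fails at once if the screwdriver is moved by more than 20 mm (distance of driver_small from where it was at the start of the episode above 0.02 m).
It also fails if it takes over 72 s, if anything falls off the work surface, if the arm or the gripper's body presses on something with over 40 N, if the wrist force passes 120 N, or if a joint passes its speed limit or range.

ROBOT

A 6-joint arm with a two-finger parallel gripper is mounted at the origin on a cart in front of the work surface, level with it; the furniture and walls round the work are solid. World frame = base frame: x ahead of the robot, y to its left, z up, the work surface at z = 0. Lengths are in m, angles in rad, forces in N, time in s.
With the tool pointing down it reaches from about 0.275 to 0.875 m from the base axis. Payload 12.5 kg.
Tool frame: the origin (TCP) lies at the very end of the fingers, on their centre line; the grasp point (between the pads) lies env.grip_point_offset behind it (env.grip_point_offset is the distance from the TCP to the grasp point, in m); z points along the fingers, y is the line along which they close (so a half turn about z gives the same grasp; the last joint's range is limited). The gripper opens to 85 mm and grips with 20 to 120 N. Pads are 22 mm wide; open, the fingers measure 114 mm over their backs; the gripper's body (76 mm by 85 mm) begins 54 mm behind the grasp point. The pads swing forward as they close: fully open they stand 13 mm farther back than shut.
Start: joints at [1.222, 0.351, 1.652, -0, 1.139, -0.085], TCP at [0.143, 0.531, 0.231] pointing down, gripper open.
Joint ranges: [-2.75, 2.75], [-0.79, 2.1], [0.01, 2.65], [-1.57, 4.71], [0.07, 3.14], [-2.87, 2.87]. Speed limits (rad/s): [2.22, 2.22, 2.79, 3.14, 3.14, 3.14].

INTERFACE

Orientations are given as a unit quaternion [x, y, z, w].
In Python, from workcell import env gives the robot as it stands.
- The arm moves only by the tool drive_tool, never from a script. Its argument "deltas" is a list of rows, each an object with "slide": the shift along the tool's x, y, z each as a share of 20 mm, from -1 to 1, a list of three; "turn": the turn, a rotation vector about the tool's x, y, z each as a share of 10 degrees, from -1 to 1, a list of three. A call has exactly 5 rows; each row shifts and turns the commanded pose from where the row before left it, along the tool's axes as they then stand; what a row does not reach is not made up. A row lasts 1/8 s, in which the tool goes at most 62.5 mm and 10.7 degrees, less where a joint would pass 70% of its speed; a pose out of reach is approached as far as the arm can. A call with a number of a shift or a turn outside -1 to 1 is refused whole. A call with a gripper value outside its range is refused whole. "jaw" is the closure, from -1 (fully open) to 1 (shut), set as the call begins (left out, the last holds). The fingers move at their own pace and stop on an object; "force" is the grip in N (left out, the last holds). Time passes only in rows, so rows that do not move let the fingers close, or fill a call up. It gives the time, the measured TCP pose, the force, the opening and the grip force at its end, in the units of the state.
- env.observe(): the state, without advancing time (a new reading comes with each control period).
- env.get_image(name): name is "side" or "top" or "wrist"; returns the picture (400x640x3 uint8, blue, green, red); there is no depth.
- env.camera_model(name): a dict with "fx", "fy", "cx", "cy" (pixels), "rvec" (rotation vector, rad) and "tvec" (3), from world to camera coordinates, as OpenCV has them. Camera axes: x right, y down, z forward; pixel columns grow to the right and rows downward; lengths in m; the calibration is good to about 2 mm. A picture is of the moment at which its call begins: read the wrist's pose just before it. camera_model takes no time and is no camera call; for the wrist camera it gives the pose at the moment of the call.
- env.finish_job(): hands the job in; it is judged then, once.
Trained networks look in the newest picture that a camera, given by its name, has taken for a name from the list of things; names that differ only in an ending like _2 or _b are one class to them, and where a whole thing is asked for, a point or a joint stands for the part that bears it (a point fixed in the world has none). Each returns a list of dicts, best first, with "p" (0 to 1); they miss things now and then, are a little off and sometimes report something else, mostly with a low value. They report only what shows in the picture. A call takes as long as a camera call.
- env.silhouettes(label, camera): "mask" (400x640 bool, what is visible of it).
- env.place_of(label, camera): "position" ([x, y, z] in m, in world coordinates, good to about 4 mm: a listed point, or the origin of a listed thing).
The state is a dict: "clock": time; "qpos": joint angles; "dq": joint speeds; "tau": joint torques, N m; "tcp_pos": TCP position; "eef_rot": TCP orientation; "ft_force": force on the tool from outside, world axes, zero at the start; "ft_torque": the same for the moment, N m; "finger_gap": finger opening in m; "grip_force": force on a finger pad.
Only numpy, scipy, OpenCV 4.12 (cv2) and the standard library are available. Lean on these libraries where they do the work, as an engineer would, in place of code of your own. Each camera call takes 0.05 s, during which the arm holds its last target. There are 200 camera calls.

## Working session

There is one attempt and no reset: what is moved stays moved. The work goes in short steps, Python scripts to look and compute and a tool call to move; the robot and the scene stay as the last step left them, time stands still between calls to the robot, and variables do not carry over. Pictures are saved under pics/ and viewed, at most 10 in all, crops included, and the job is handed in when it is done.

Besides the shell and the picture viewer there is one more tool, called after ">>>" as a command line: name --argument value ..., lists and objects as JSON in quotes. drive_tool: Moves the arm, as the interface text tells. Shift numbers are shares of 20 mm and turn numbers shares of 10 degrees, none past 1 either way. Its arguments: {"type":"object","properties":{"deltas":{"type":"array","items":{"type":"object","properties":{"slide":{"type":"array","items":{"type":"number"}},"turn":{"type":"array","items":{"type":"number"}}}}},"jaw":{"type":"number"},"force":{"type":"number"}},"required":["deltas"]}

```bash
mkdir -p pics; cat > h.py <<'E'
from workcell import env
import numpy as np, cv2
def pl(l,c,n=2):
    try: return [(np.round(d["position"],4).tolist(),round(d["p"],2)) for d in env.place_of(l,c)[:n]]
    except Exception as e: return e
E
python3 - <<'E'
from h import *
s=env.observe(); print(s["clock"],s["tcp_pos"],s["eef_rot"],env.grip_point_offset)
for c in("top","side"):
    im=env.get_image(c); cv2.imwrite(f"pics/{c}0.png",im)
    for l in("fixture","hub","station","spoke","sensor_top","clamp_pivot","clamp_pad","gauge_block","jar_dark","driver_small"): print(c,l,pl(l,c))
print(env.observe()["clock"])
E
```

```text
0.0 [0.14327409 0.53066937 0.23073507] [ 1.31524313e-01  9.91312765e-01 -5.83356979e-04 -1.32539847e-04] 0.0187
top fixture [([0.5421, -0.1245, -0.0014], 0.8), ([0.4636, -0.1808, 0.0346], 0.73)]
top hub [([0.5406, -0.1277, 0.0432], 0.6)]
top station [([0.5448, -0.1779, 0.0371], 0.91)]
top spoke [([0.4622, -0.1796, 0.0328], 0.58)]
top sensor_top [([0.4947, -0.1568, 0.046], 0.58)]
top clamp_pivot [([0.5525, -0.2711, 0.0662], 0.65)]
top clamp_pad [([0.4587, -0.2696, 0.0418], 0.73)]
top gauge_block [([0.7146, -0.0786, 0.0031], 0.76)]
top jar_dark [([0.6231, -0.2823, -0.0025], 0.73)]
top driver_small [([0.5105, -0.3539, 0.0052], 0.78), ([0.4648, -0.1772, 0.0324], 0.36)]
side fixture [([0.5398, -0.1292, 0.002], 0.57)]
side hub [([0.5448, -0.1282, 0.0392], 0.88), ([0.495, -0.1527, 0.0454], 0.55)]
side station [([0.5492, -0.1862, 0.0431], 0.98)]
side spoke [([0.4615, -0.1732, 0.0367], 0.66)]
side sensor_top [([0.4994, -0.1545, 0.045], 0.95)]
side clamp_pivot [([0.5526, -0.2772, 0.0601], 0.98), ([0.5496, -0.1816, 0.0411], 0.71)]
side clamp_pad [([0.4631, -0.26, 0.0416], 0.88)]
side gauge_block [([0.7167, -0.0751, -0.003], 0.79)]
side jar_dark [([0.6257, -0.2751, 0.0003], 0.88)]
side driver_small [([0.5393, -0.1281, 0.037], 0.45)]
1.1
```

View pics/top0.png

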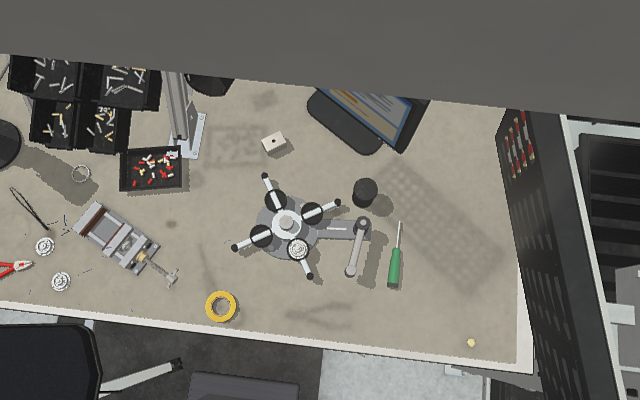

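View pics/side0.png

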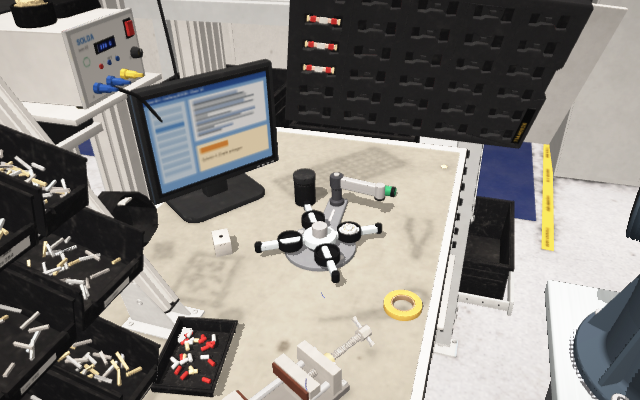

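The top view shows the hub at px (286,223), the sensor at (299,250) with its stud at (310,276), and the clamp pivot at (362,225) with its arm pointing down and the pad at (352,270). The side view agrees. The sensor's spoke is at about 211° and the station at about 274°, so the wheel needs about +63° anticlockwise. I'll push the free spoke at 121° from its clockwise side. First I move above that point with the jaw shut.

>>> drive_tool --deltas '[{"slide": [-1, -0.85, 0], "turn": [0, 0, 0]}, {"slide": [-1, -0.85, 0], "turn": [0, 0, 0]}, {"slide": [-1, -0.85, 0], "turn": [0, 0, 0]}, {"slide": [-1, -0.85, 0], "turn": [0, 0, 0]}, {"slide": [-1, -0.85, 0], "turn": [0, 0, 0]}]' --jaw 1

```text
clock: 1.72
tcp_pos: [0.2182, 0.4221, 0.2314]
eef_rot: [0.131, 0.991, 0.0, 0.0]
ft_force: [0.3, 0.0, -0.1]
finger_gap: -0.0001
grip_force: 0.0
```

>>> drive_tool --deltas '[{"slide": [-1, -0.85, 0], "turn": [0, 0, 0]}, {"slide": [-1, -0.85, 0], "turn": [0, 0, 0]}, {"slide": [-1, -0.85, 0], "turn": [0, 0, 0]}, {"slide": [-1, -0.85, 0], "turn": [0, 0, 0]}, {"slide": [-1, -0.85, 0], "turn": [0, 0, 0]}]'

```text
clock: 2.35
tcp_pos: [0.2926, 0.314, 0.2314]
eef_rot: [0.131, 0.991, 0.0, 0.0]
ft_force: [0.5, -0.3, -0.4]
finger_gap: -0.0001
grip_force: 0.0
```

>>> drive_tool --deltas '[{"slide": [-1, -0.85, 0], "turn": [0, 0, 0]}, {"slide": [-1, -0.85, 0], "turn": [0, 0, 0]}, {"slide": [-1, -0.85, 0], "turn": [0, 0, 0]}, {"slide": [-1, -0.85, 0], "turn": [0, 0, 0]}, {"slide": [-1, -0.85, 0], "turn": [0, 0, 0]}]'

```text
clock: 2.98
tcp_pos: [0.367, 0.2058, 0.2314]
eef_rot: [0.132, 0.991, 0.0, 0.0]
ft_force: [-0.1, 0.2, -0.5]
finger_gap: -0.0004
grip_force: 0.0
```

>>> drive_tool --deltas '[{"slide": [-1, -0.85, 0], "turn": [0, 0, 0]}, {"slide": [-1, -0.85, 0], "turn": [0, 0, 0]}, {"slide": [-1, -0.85, 0], "turn": [0, 0, 0]}, {"slide": [-1, -0.85, 0], "turn": [0, 0, 0]}, {"slide": [-1, -0.85, 0], "turn": [0, 0, 0]}]'

```text
clock: 3.6
tcp_pos: [0.4414, 0.0977, 0.2314]
eef_rot: [0.132, 0.991, 0.0, 0.0]
ft_force: [0.2, 0.6, -0.4]
finger_gap: -0.0001
grip_force: 0.0
```

>>> drive_tool --deltas '[{"slide": [-1, -0.85, 0], "turn": [0, 0, 0]}, {"slide": [-1, -0.85, 0], "turn": [0, 0, 0]}, {"slide": [-1, -0.85, 0], "turn": [0, 0, 0]}, {"slide": [-1, -0.85, 0], "turn": [0, 0, 0]}, {"slide": [-1, -0.85, 0], "turn": [0, 0, 0]}]'

```text
clock: 4.22
tcp_pos: [0.5157, -0.0105, 0.2313]
eef_rot: [0.132, 0.991, 0.0, 0.0]
ft_force: [-0.1, 1.0, -0.3]
finger_gap: -0.0003
grip_force: 0.0
```

>>> drive_tool --deltas '[{"slide": [0, 0, 0], "turn": [0, 0, 0.87]}, {"slide": [0, 0, 0], "turn": [0, 0, 0.87]}, {"slide": [0, 0, 0], "turn": [0, 0, 0.87]}, {"slide": [0, 0, 0], "turn": [0, 0, 0.87]}, {"slide": [0, 0, 0], "turn": [0, 0, 0.87]}]'

```text
clock: 4.85
tcp_pos: [0.5153, -0.0097, 0.2313]
eef_rot: [0.492, 0.871, -0.0, 0.0]
ft_force: [-0.9, 0.5, 0.2]
finger_gap: 0.0
grip_force: 0.0
```

```bash
python3 - <<'E'
from h import *
im=env.get_image("wrist"); cv2.imwrite("pics/w1.png",im)
for l in("hub","spoke","sensor_top","clamp_pivot","clamp_pad","station"): print(l,pl(l,"wrist"))
m=env.camera_model("wrist"); K=np.array([[m["fx"],0,m["cx"]],[0,m["fy"],m["cy"]],[0,0,1]])
for p in([.542,-.128,.054],[.542-.0582,-.128+.0957,.036]): print(cv2.projectPoints(np.array([p]),np.array(m["rvec"]),np.array(m["tvec"]),K,None)[0].ravel())
E
```

```text
hub [([0.5413, -0.1269, 0.0389], 0.97)]
spoke [([0.4638, -0.1777, 0.0326], 0.87)]
sensor_top [([0.4946, -0.1586, 0.046], 0.86)]
clamp_pivot []
clamp_pad []
station []
[283.78787322 277.25556174]
[282.94443047 180.71111456]
```

View pics/w1.png

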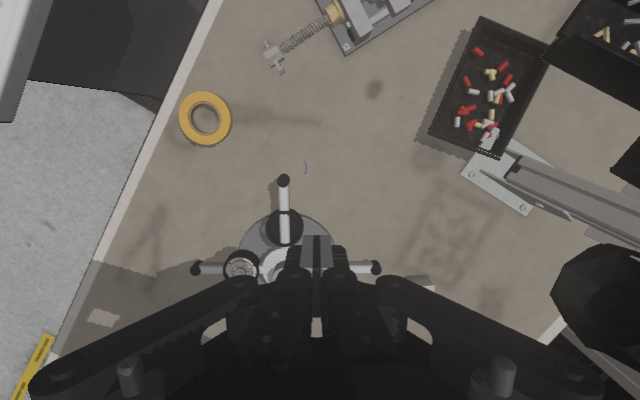

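The wrist view has the pushing spoke's stud at px (283,180), and the prediction was (283,181). So the estimate holds. Descending beside it.

>>> drive_tool --deltas '[{"slide": [-0.6, 0, 1], "turn": [0, 0, 0]}, {"slide": [-0.54, 0, 1], "turn": [0, 0, 0]}, {"slide": [0, 0, 1], "turn": [0, 0, 0]}, {"slide": [0, 0, 1], "turn": [0, 0, 0]}, {"slide": [0, 0, 1], "turn": [0, 0, 0]}]'

```text
clock: 5.82
tcp_pos: [0.5272, -0.0292, 0.1307]
eef_rot: [0.489, 0.872, 0.0, 0.0]
ft_force: [-0.5, -0.2, -0.2]
finger_gap: 0.0
grip_force: 0.0
```

>>> drive_tool --deltas '[{"slide": [0, 0, 1], "turn": [0, 0, 0]}, {"slide": [0, 0, 1], "turn": [0, 0, 0]}, {"slide": [0, 0, 1], "turn": [0, 0, 0]}, {"slide": [0, 0, 1], "turn": [0, 0, 0]}, {"slide": [0, 0, 0.75], "turn": [0, 0, 0]}]'

```text
clock: 6.45
tcp_pos: [0.5271, -0.0292, 0.0355]
eef_rot: [0.489, 0.872, -0.0, -0.0]
ft_force: [0.8, 0.2, 0.0]
finger_gap: 0.0
grip_force: 0.0
```

>>> drive_tool --deltas '[{"slide": [0, 0, 0.5], "turn": [0, 0, 0]}, {"slide": [0, 0, 0.5], "turn": [0, 0, 0]}, {"slide": [0, 0, 0], "turn": [0, 0, 0]}, {"slide": [0, 0, 0], "turn": [0, 0, 0]}, {"slide": [0, 0, 0], "turn": [0, 0, 0]}]'

```text
clock: 7.08
tcp_pos: [0.5274, -0.0292, 0.0167]
eef_rot: [0.489, 0.872, 0.0, 0.0]
ft_force: [0.7, 0.3, -0.2]
finger_gap: 0.0003
grip_force: 0.0
```

>>> drive_tool --deltas '[{"slide": [0, -0.2, 0], "turn": [0, 0, 0]}, {"slide": [0, -0.2, 0], "turn": [0, 0, 0]}, {"slide": [0, -0.2, 0], "turn": [0, 0, 0]}, {"slide": [0, -0.1, 0], "turn": [0, 0, 0]}, {"slide": [0, 0, 0], "turn": [0, 0, 0]}]'

```text
clock: 7.7
tcp_pos: [0.5151, -0.0365, 0.0163]
eef_rot: [0.49, 0.872, -0.0, -0.0]
ft_force: [0.0, -0.4, 0.7]
finger_gap: -0.0001
grip_force: 0.0
```

>>> drive_tool --deltas '[{"slide": [0, -0.08, 0], "turn": [0, 0, 0]}, {"slide": [0, -0.08, 0], "turn": [0, 0, 0]}, {"slide": [0, -0.08, 0], "turn": [0, 0, 0]}, {"slide": [0.03, -0.16, 0], "turn": [0, 0, -0.2]}, {"slide": [0.03, -0.16, 0], "turn": [0, 0, -0.2]}]'

```text
clock: 8.32
tcp_pos: [0.5051, -0.0413, 0.0163]
eef_rot: [0.458, 0.889, 0.0, 0.0]
ft_force: [0.7, 0.9, -0.6]
finger_gap: 0.0003
grip_force: 0.9
```

>>> drive_tool --deltas '[{"slide": [0.06, -0.32, 0], "turn": [0, 0, -0.4]}, {"slide": [0.06, -0.32, 0], "turn": [0, 0, -0.4]}, {"slide": [0.06, -0.32, 0], "turn": [0, 0, -0.4]}, {"slide": [0.06, -0.32, 0], "turn": [0, 0, -0.4]}, {"slide": [0, 0, 0], "turn": [0, 0, 0]}]'

```text
clock: 8.95
tcp_pos: [0.4826, -0.0548, 0.0163]
eef_rot: [0.331, 0.944, -0.0, 0.0]
ft_force: [-0.7, -0.1, 0.1]
finger_gap: -0.0003
grip_force: 0.0
```

```bash
python3 - <<'E'
from h import *
for c in("top","side"):
    im=env.get_image(c)
    for l in("hub","spoke","sensor_top"): print(c,l,pl(l,c,1))
E
```

```text
top hub [([0.5422, -0.1288, 0.0395], 0.56)]
top spoke [([0.4837, -0.2027, 0.0311], 0.85)]
top sensor_top [([0.5062, -0.1707, 0.0439], 0.9)]
side hub [([0.5446, -0.1297, 0.0431], 0.9)]
side spoke [([0.4808, -0.1983, 0.0355], 0.95)]
side sensor_top []
```

>>> drive_tool --deltas '[{"slide": [0.06, -0.32, 0], "turn": [0, 0, -0.4]}, {"slide": [0.06, -0.32, 0], "turn": [0, 0, -0.4]}, {"slide": [0.06, -0.32, 0], "turn": [0, 0, -0.4]}, {"slide": [0.06, -0.32, 0], "turn": [0, 0, -0.4]}, {"slide": [0.06, -0.32, 0], "turn": [0, 0, -0.4]}]'

```text
clock: 9.98
tcp_pos: [0.4615, -0.0791, 0.0164]
eef_rot: [0.161, 0.987, 0.0, 0.0]
ft_force: [1.2, 1.3, -0.8]
finger_gap: 0.0001
grip_force: 0.8
```

>>> drive_tool --deltas '[{"slide": [0.06, -0.32, 0], "turn": [0, 0, -0.4]}, {"slide": [0.06, -0.32, 0], "turn": [0, 0, -0.4]}, {"slide": [0.06, -0.32, 0], "turn": [0, 0, -0.4]}, {"slide": [0.06, -0.32, 0], "turn": [0, 0, -0.4]}, {"slide": [0, 0, 0], "turn": [0, 0, 0]}]'

```text
clock: 10.6
tcp_pos: [0.4511, -0.103, 0.0163]
eef_rot: [0.023, 1.0, -0.0, 0.0]
ft_force: [-0.4, -0.1, 0.4]
finger_gap: -0.0001
grip_force: 0.0
```

```bash
python3 - <<'E'
from h import *
print(env.observe()["tcp_pos"])
for c in("top","side"):
    im=env.get_image(c)
    if c=="top": cv2.imwrite("pics/t2.png",cv2.resize(im[150:310,200:440],None,fx=3,fy=3,interpolation=2))
    for l in("hub","spoke","sensor_top","station","clamp_pivot","clamp_pad"): print(c,l,pl(l,c,1))
E
```

```text
[ 0.45113201 -0.10304454  0.01631297]
top hub [([0.5433, -0.1276, 0.0439], 0.81)]
top spoke [([0.5382, -0.2232, 0.033], 0.7)]
top sensor_top [([0.5406, -0.1842, 0.0457], 0.78)]
top station [([0.546, -0.1814, 0.0401], 0.63)]
top clamp_pivot [([0.5534, -0.2705, 0.0658], 0.88)]
top clamp_pad [([0.4593, -0.267, 0.0444], 0.72)]
side hub [([0.5406, -0.1307, 0.0401], 0.96)]
side spoke [([0.5344, -0.2162, 0.0364], 0.98)]
side sensor_top [([0.5431, -0.1803, 0.0438], 0.62)]
side station [([0.547, -0.1838, 0.0437], 0.79)]
side clamp_pivot [([0.5538, -0.276, 0.0626], 0.86)]
side clamp_pad []
```

View pics/t2.png

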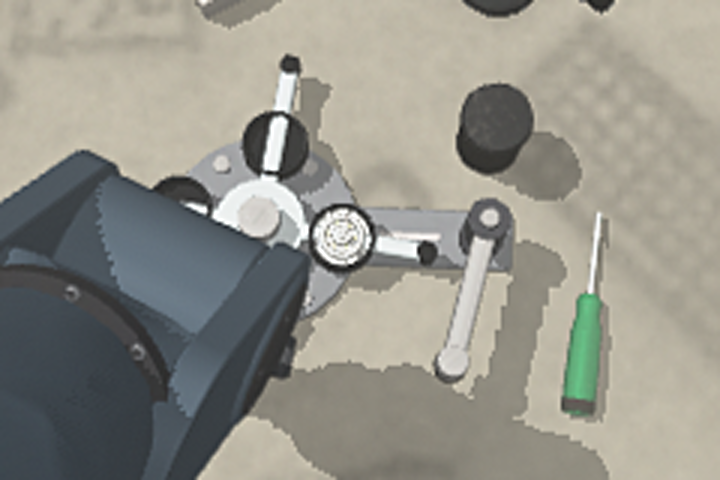

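The enlarged top view shows the sensor at crop px (343,236) and its stud at (427,251). The tongue's centre line runs from (262,217) to (490,217…240), so the wheel is about 7° short. Turning on, then backing off.

>>> drive_tool --deltas '[{"slide": [0.05, -0.26, 0], "turn": [0, 0, -0.32]}, {"slide": [0.05, -0.26, 0], "turn": [0, 0, -0.32]}, {"slide": [0, 0, 0], "turn": [0, 0, 0]}, {"slide": [0, 0.3, 0], "turn": [0, 0, 0]}, {"slide": [0, 0.6, 0], "turn": [0, 0, 0]}]'

```text
clock: 11.92
tcp_pos: [0.4477, -0.0947, 0.0163]
eef_rot: [-0.032, 0.999, -0.0, 0.0]
ft_force: [-0.3, -0.4, -0.5]
finger_gap: 0.0
grip_force: 0.0
```

>>> drive_tool --deltas '[{"slide": [0, 0, -1], "turn": [0, 0, 0]}, {"slide": [0, 0, -1], "turn": [0, 0, 0]}, {"slide": [1, 0, -1], "turn": [0, 0, 0]}, {"slide": [1, 0, -1], "turn": [0, 0, 0]}, {"slide": [1, 0, -1], "turn": [0, 0, 0]}]'

```text
clock: 12.55
tcp_pos: [0.3871, -0.0984, 0.1168]
eef_rot: [-0.033, 0.999, 0.0, -0.0]
ft_force: [0.1, -0.1, 0.1]
finger_gap: -0.0004
grip_force: 0.0
```

```bash
python3 - <<'E'
from h import *
s=env.observe();print(s["tcp_pos"],s["eef_rot"])
for c in("top","side"):
    im=env.get_image(c)
    if c=="top": cv2.imwrite("pics/t3.png",cv2.resize(im[160:300,240:400],None,fx=4.2,fy=4.2,interpolation=2))
    for l in("hub","spoke","sensor_top","station","clamp_pivot","clamp_pad","jar_dark"): print(c,l,pl(l,c,1))
m=env.camera_model("top"); K=np.array([[m["fx"],0,m["cx"]],[0,m["fy"],m["cy"]],[0,0,1]])
h=np.array([.542,-.1283]);a=np.radians(274.3);u=np.array([np.cos(a),np.sin(a)])
P=np.array([[*h,.054],[*(h+.055*u),.043],[*(h+.112*u),.036],[*(h+.148*u),.076]])
print((cv2.projectPoints(P,np.array(m["rvec"]),np.array(m["tvec"]),K,None)[0].reshape(-1,2)-[240,160])*4.2)
E
```

```text
[ 0.38711712 -0.09842485  0.11681916] [-3.31469492e-02  9.99450485e-01  3.07362506e-05 -8.42721690e-05]
top hub [([0.5411, -0.1324, 0.0417], 0.87)]
top spoke [([0.5474, -0.2235, 0.0322], 0.89)]
top sensor_top [([0.5448, -0.1839, 0.0437], 0.67)]
top station [([0.5457, -0.1784, 0.0398], 0.7)]
top clamp_pivot [([0.552, -0.2742, 0.0654], 0.63)]
top clamp_pad [([0.458, -0.2693, 0.0427], 0.57)]
top jar_dark [([0.6201, -0.276, -0.0021], 0.82)]
side hub [([0.5386, -0.1294, 0.04], 0.72)]
side spoke [([0.5425, -0.2169, 0.0331], 0.59)]
side sensor_top [([0.5444, -0.1788, 0.0407], 0.97)]
side station [([0.5519, -0.1841, 0.0417], 0.91)]
side clamp_pivot [([0.5525, -0.2785, 0.0624], 0.66)]
side clamp_pad [([0.4607, -0.2622, 0.0456], 0.7)]
side jar_dark [([0.6255, -0.2716, 0.0015], 0.57)]
[[191.86636629 262.70836131]
 [310.37725724 272.9589559 ]
 [431.106416   281.42370834]
 [515.76372455 266.53926391]]
```

View pics/t3.png

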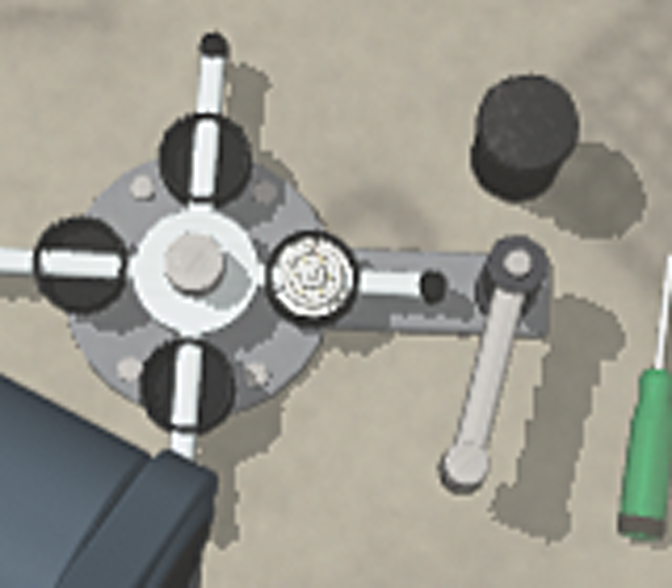

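In the enlarged view the sensor is at (313,277) and the station was predicted at (310,273). The stud is at (433,287), so the spoke is about 2° (2 mm) short, which is within tolerance. I'll nudge only if a tongue check disagrees.

```bash
python3 - <<'E'
from h import *
from scipy.optimize import least_squares
m=env.camera_model("top"); K=np.array([[m["fx"],0,m["cx"]],[0,m["fy"],m["cy"]],[0,0,1]])
# seen crop px: hub top, pivot boss top, other studs / far & sensor stud
def pr(P): return (cv2.projectPoints(np.array(P,float),np.array(m["rvec"]),np.array(m["tvec"]),K,None)[0].reshape(-1,2)-[240,160])*4.2
def model(v):
    x,y,yaw,w=v; h=np.array([x,y]); d=lambda a:np.array([np.cos(a),np.sin(a)])
    s=yaw-np.pi/2; k=s+w
    return pr([[*h,.054],[*(h+.148*d(s)),.076],[*(h+.055*d(k)),.043],[*(h+.112*d(k)),.036],[*(h+.112*d(k+np.pi/2)),.036]])
seen=np.array([[194,263],[518,263],[313,277],[433,287],[213,44]])
r=least_squares(lambda v:(model(v)-seen).ravel(),[.542,-.128,.075,0])
print(r.x[:2],np.degrees(r.x[2:]),(model(r.x)-seen).round(1).tolist())
x,y,yaw,_=r.x;R=np.array([[np.cos(yaw),-np.sin(yaw)],[np.sin(yaw),np.cos(yaw)]])
print(pr([[*(R@[a,-b]+[x,y]),.01] for b in(.105,.145) for a in(-.02,.02)]).round())
E
```

```text
[ 0.54200119 -0.12922511] [ 4.97746554 -1.82402965] [[-0.2, -0.1], [-0.1, -0.0], [-0.8, -1.5], [-0.1, -0.7], [1.3, 2.5]]
[[415. 330.]
 [416. 249.]
 [498. 333.]
 [499. 252.]]
```

The tongue edges were predicted at rows 249 and 330 and are seen there too. The wheel is off by only 1.8° (1.75 mm), so it can stay. Going to the clamp arm now.

>>> drive_tool --deltas '[{"slide": [-0.4, -0.97, 0], "turn": [0, 0, 0]}, {"slide": [-0.4, -0.97, 0], "turn": [0, 0, 0]}, {"slide": [-0.4, -0.97, 0], "turn": [0, 0, 0]}, {"slide": [-0.4, -0.97, 0], "turn": [0, 0, 0]}, {"slide": [-0.4, -0.97, 0], "turn": [0, 0, 0]}]'

```text
clock: 13.98
tcp_pos: [0.4348, -0.1952, 0.1162]
eef_rot: [-0.033, 0.999, -0.0, 0.0]
ft_force: [-0.5, 0.9, -0.6]
finger_gap: 0.0002
grip_force: 0.0
```

>>> drive_tool --deltas '[{"slide": [-0.4, -0.97, 0], "turn": [0, 0, 0]}, {"slide": [-0.4, -0.97, 0], "turn": [0, 0, 0]}, {"slide": [-0.4, -0.97, 0], "turn": [0, 0, 0]}, {"slide": [-0.4, -0.97, 0], "turn": [0, 0, 0]}, {"slide": [-0.4, -0.97, 0], "turn": [0, 0, 0]}]'

```text
clock: 14.6
tcp_pos: [0.4808, -0.2894, 0.116]
eef_rot: [-0.033, 0.999, 0.0, -0.0]
ft_force: [0.1, 0.1, -0.1]
finger_gap: 0.0001
grip_force: 0.0
```

>>> drive_tool --deltas '[{"slide": [-0.4, -0.97, 0], "turn": [0, 0, 0]}, {"slide": [0, 0, 0], "turn": [0, 0, 0.9]}, {"slide": [0, 0, 0], "turn": [0, 0, 0]}, {"slide": [0, 0, 0], "turn": [0, 0, 0]}, {"slide": [0, 0, 0], "turn": [0, 0, 0]}]'

```text
clock: 15.22
tcp_pos: [0.4898, -0.3065, 0.1163]
eef_rot: [0.045, 0.999, 0.0, -0.0]
ft_force: [0.3, 0.6, -0.2]
finger_gap: 0.0001
grip_force: 0.0
```

```bash
python3 - <<'E'
from h import *
im=env.get_image("wrist"); cv2.imwrite("pics/w4.png",im)
for c in("wrist","side"):
    env.get_image(c)
    for l in("clamp_pivot","clamp_pad","driver_small"): print(c,l,pl(l,c,1))
E
```

```text
wrist clamp_pivot []
wrist clamp_pad [([0.462, -0.2612, 0.047], 0.75)]
wrist driver_small [([0.5143, -0.3493, 0.0019], 0.63)]
side clamp_pivot [([0.5527, -0.2769, 0.0618], 0.7)]
side clamp_pad [([0.4631, -0.263, 0.0431], 0.57)]
side driver_small []
```

View pics/w4.png

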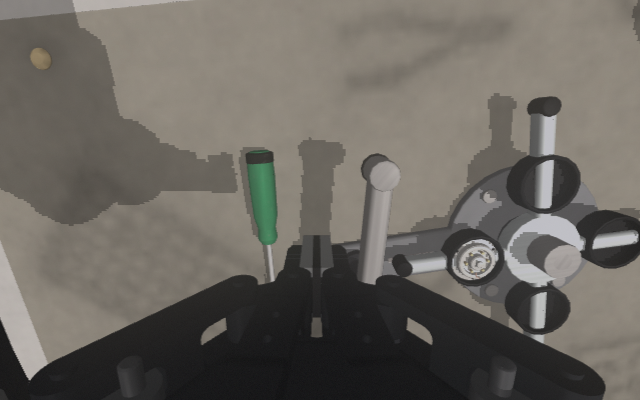

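The finger is between the screwdriver (px 262,200) and the swing arm (px 377,230), clear of both. Descending, then approaching the arm.

>>> drive_tool --deltas '[{"slide": [0, 0, 0.7], "turn": [0, 0, 0.34]}, {"slide": [0, 0, 1], "turn": [0, 0, 0]}, {"slide": [0, 0, 1], "turn": [0, 0, 0]}, {"slide": [0, 0, 0.37], "turn": [0, 0, 0]}, {"slide": [0, 0, 0], "turn": [0, 0, 0]}]'

```text
clock: 16.3
tcp_pos: [0.4897, -0.3064, 0.0549]
eef_rot: [0.075, 0.997, 0.0, -0.0]
ft_force: [0.4, 0.2, 0.9]
finger_gap: -0.0001
grip_force: 0.0
```

>>> drive_tool --deltas '[{"slide": [0, 0.3, 0], "turn": [0, 0, 0]}, {"slide": [0, 0.2, 0], "turn": [0, 0, 0]}, {"slide": [0, 0.15, 0], "turn": [0, 0, 0]}, {"slide": [0, 0.12, 0], "turn": [0, 0, 0]}, {"slide": [0, 0.1, 0], "turn": [0, 0, 0]}]'

```text
clock: 16.92
tcp_pos: [0.4924, -0.289, 0.0549]
eef_rot: [0.075, 0.997, -0.0, 0.0]
ft_force: [0.2, -0.5, -0.5]
finger_gap: 0.0002
grip_force: 0.0
```

>>> drive_tool --deltas '[{"slide": [0.07, 0.21, 0], "turn": [0, 0, 0.4]}, {"slide": [0.07, 0.21, 0], "turn": [0, 0, 0.4]}, {"slide": [0.07, 0.21, 0], "turn": [0, 0, 0.4]}, {"slide": [0.07, 0.21, 0], "turn": [0, 0, 0.4]}, {"slide": [0.07, 0.21, 0], "turn": [0, 0, 0.4]}]'

```text
clock: 17.55
tcp_pos: [0.4916, -0.2672, 0.0549]
eef_rot: [0.248, 0.969, -0.0, 0.0]
ft_force: [-1.0, -2.2, 0.4]
finger_gap: 0.0001
grip_force: 1.1
```

>>> drive_tool --deltas '[{"slide": [0.07, 0.21, 0], "turn": [0, 0, 0.4]}, {"slide": [0.07, 0.21, 0], "turn": [0, 0, 0.4]}, {"slide": [0.07, 0.21, 0], "turn": [0, 0, 0.4]}, {"slide": [0.07, 0.21, 0], "turn": [0, 0, 0.4]}, {"slide": [0.07, 0.21, 0], "turn": [0, 0, 0.4]}]'

```text
clock: 18.18
tcp_pos: [0.4984, -0.2462, 0.0549]
eef_rot: [0.413, 0.911, -0.0, -0.0]
ft_force: [-1.3, -1.4, 0.9]
finger_gap: 0.0003
grip_force: 1.1
```

```bash
python3 - <<'E'
from h import *
s=env.observe();q=s["eef_rot"];p=np.array(s["tcp_pos"])
a=2*np.arctan2(q[1],q[0]);u=np.array([np.cos(a),np.sin(a)]);d=p[:2]-[.5548,-.2766]
print(np.degrees(a),d@u,d@[u[1],-u[0]],p[2])
for c in("top","side"):
    im=env.get_image(c); cv2.imwrite(f"pics/{c}5.png",im)
    for l in("clamp_pad","sensor_top"): print(c,l,pl(l,c,1))
E
```

```text
131.25579222952007 0.060025329773871504 -0.022371105536613256 0.054920369737339894
top clamp_pad []
top sensor_top []
side clamp_pad [([0.4915, -0.2086, 0.0426], 0.67)]
side sensor_top [([0.5499, -0.18, 0.0423], 0.65)]
```

View pics/side5.png

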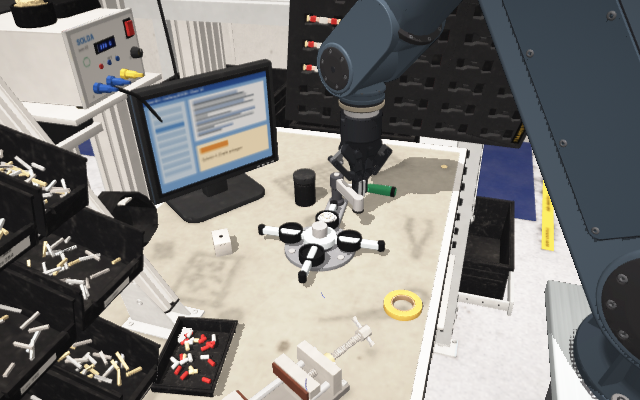

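The side view shows the arm following the finger (pad near px 355,205), with the sensor at (328,217) and the jar undisturbed at (304,187). Continuing.

>>> drive_tool --deltas '[{"slide": [0.07, 0.21, 0], "turn": [0, 0, 0.4]}, {"slide": [0.07, 0.21, 0], "turn": [0, 0, 0.4]}, {"slide": [0.07, 0.21, 0], "turn": [0, 0, 0.4]}, {"slide": [0.07, 0.21, 0], "turn": [0, 0, 0.4]}, {"slide": [0.07, 0.21, 0], "turn": [0, 0, 0.4]}]'

```text
clock: 19.1
tcp_pos: [0.512, -0.2291, 0.0549]
eef_rot: [0.564, 0.826, -0.0, -0.0]
ft_force: [-1.5, -1.5, -0.2]
finger_gap: 0.0001
grip_force: 1.0
```

>>> drive_tool --deltas '[{"slide": [0.07, 0.21, 0], "turn": [0, 0, 0.4]}, {"slide": [0.07, 0.21, 0], "turn": [0, 0, 0.4]}, {"slide": [0.035, 0.105, 0], "turn": [0, 0, 0.2]}, {"slide": [0.035, 0.105, 0], "turn": [0, 0, 0.2]}, {"slide": [0, 0, 0], "turn": [0, 0, 0]}]'

```text
clock: 19.73
tcp_pos: [0.5229, -0.2213, 0.0549]
eef_rot: [0.647, 0.763, -0.0, -0.0]
ft_force: [-0.3, -0.1, -0.1]
finger_gap: 0.0
grip_force: 0.2
```

>>> drive_tool --deltas '[{"slide": [0.01, 0.05, 0], "turn": [0, 0, 0.1]}, {"slide": [0.01, 0.05, 0], "turn": [0, 0, 0.1]}, {"slide": [0.01, 0.05, 0], "turn": [0, 0, 0.1]}, {"slide": [0, 0, 0], "turn": [0, 0, 0]}, {"slide": [0, 0, 0], "turn": [0, 0, 0]}]'

```text
clock: 20.35
tcp_pos: [0.5258, -0.2202, 0.0548]
eef_rot: [0.667, 0.745, -0.0, -0.0]
ft_force: [-1.9, 1.9, -0.6]
finger_gap: -0.0001
grip_force: 0.7
```

```bash
python3 - <<'E'
from h import *
s=env.observe();q=s["eef_rot"];p=np.array(s["tcp_pos"])
a=2*np.arctan2(q[1],q[0]);u=np.array([np.cos(a),np.sin(a)]);d=p[:2]-[.5548,-.2766]
print(np.degrees(a),d@u,d@[u[1],-u[0]],p[2],s["ft_force"])
for c in("top","side"):
    im=env.get_image(c)
    for l in("clamp_pad","sensor_top"): print(c,l,pl(l,c,1))
E
```

```text
96.39807553803384 0.05932163962482116 -0.022479957901417724 0.054834549413743564 [-1.85810733  1.91490739 -0.6014602 ]
top clamp_pad []
top sensor_top []
side clamp_pad [([0.5453, -0.1852, 0.0421], 0.67)]
side sensor_top [([0.5455, -0.1799, 0.0455], 0.58)]
```

Close to the stop; creeping on while watching the force.

>>> drive_tool --deltas '[{"slide": [0, 0.05, 0], "turn": [0, 0, 0.05]}, {"slide": [0, 0.05, 0], "turn": [0, 0, 0.05]}, {"slide": [0, 0, 0], "turn": [0, 0, 0]}, {"slide": [0, 0, 0], "turn": [0, 0, 0]}, {"slide": [0, 0, 0], "turn": [0, 0, 0]}]'

```text
clock: 21.28
tcp_pos: [0.5279, -0.22, 0.0549]
eef_rot: [0.673, 0.74, 0.0, 0.0]
ft_force: [-1.2, 0.9, -0.5]
finger_gap: 0.0002
grip_force: 0.7
```

>>> drive_tool --deltas '[{"slide": [0, 0.05, 0], "turn": [0, 0, 0]}, {"slide": [0, 0, 0], "turn": [0, 0, 0]}, {"slide": [0, 0.05, 0], "turn": [0, 0, 0]}, {"slide": [0, 0, 0], "turn": [0, 0, 0]}, {"slide": [0, 0, 0], "turn": [0, 0, 0]}]'

```text
clock: 21.9
tcp_pos: [0.5289, -0.2198, 0.0548]
eef_rot: [0.673, 0.74, -0.001, -0.001]
ft_force: [-8.8, -0.5, 4.8]
finger_gap: -0.0001
grip_force: 4.5
```

The force has risen to 9 N and motion has stalled, so the arm is at its stop. Backing off and clearing.

>>> drive_tool --deltas '[{"slide": [0, -0.2, 0], "turn": [0, 0, 0]}, {"slide": [0, -0.6, 0], "turn": [0, 0, 0]}, {"slide": [0, -0.6, -0.5], "turn": [0, 0, 0]}, {"slide": [0, 0, -1], "turn": [0, 0, 0]}, {"slide": [0, 0, -1], "turn": [0, 0, 0]}]'

```text
clock: 22.52
tcp_pos: [0.5014, -0.2226, 0.1062]
eef_rot: [0.673, 0.739, 0.0, 0.0]
ft_force: [-0.6, -0.2, 0.2]
finger_gap: 0.0002
grip_force: 0.0
```

>>> drive_tool --deltas '[{"slide": [0, -1, -1], "turn": [0, 0, 0]}, {"slide": [0, -1, -1], "turn": [0, 0, 0]}, {"slide": [0, -1, -1], "turn": [0, 0, 0]}, {"slide": [0, -1, -0.5], "turn": [0, 0, 0]}, {"slide": [0, -1, 0], "turn": [0, 0, 0]}]'

```text
clock: 23.15
tcp_pos: [0.4016, -0.2321, 0.1763]
eef_rot: [0.673, 0.739, 0.0, 0.001]
ft_force: [0.6, 0.2, -0.3]
finger_gap: -0.0003
grip_force: 0.0
```

```bash
python3 - <<'E'
from h import *
print(env.observe()["tcp_pos"])
for c in("top","side"):
    im=env.get_image(c)
    if c=="top": cv2.imwrite("pics/t6.png",cv2.resize(im[160:300,240:400],None,fx=4.2,fy=4.2,interpolation=2))
    for l in("clamp_pad","sensor_top","spoke"): print(c,l,pl(l,c,1))
E
```

```text
[ 0.40161166 -0.23209553  0.1763259 ]
top clamp_pad [([0.5445, -0.1871, 0.0429], 0.88)]
top sensor_top []
top spoke []
side clamp_pad [([0.5487, -0.1856, 0.0434], 0.76)]
side sensor_top [([0.5445, -0.1788, 0.0442], 0.69)]
side spoke [([0.5427, -0.2168, 0.0359], 0.92)]
```

View pics/t6.png

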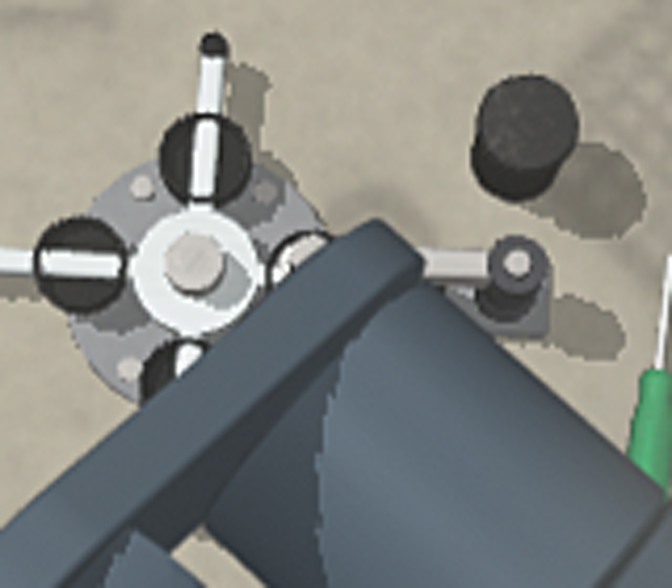

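The top view shows the bar from the post (518,263) lying along the line to the hub (194,263). The wheel's far stud is still at (213,44), and the jar and screwdriver haven't moved. Handing in.

```bash
python3 -c "
from workcell import env
print(env.finish_job())"
```

```text
the job is handed in; nothing more can be done
None
```

The job is handed in, with no verdict shown: the sensor sits about 2 mm from the station, the swing arm is against its stop over it, and the jar, block and screwdriver were not touched.

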